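# Shut the spares case and fold its hasp over the catch

## Task

The wrapping machine's spares case has been left standing open on the packing bench. Close its lid fully, then swing the steel hasp over the staple on the lid until it lies flat. Leave the white pack beside it, the tape roll and the wrench where they are.

Things in the scene. Friction and masses are not known exactly. Their poses are not given: they have to be found in the camera images.
- case: Heavy green steel case that does not move, 180 (its x) by 260 (its y) by 100 mm high, open at the top, some machine parts lying low inside. Origin: centre of its underside, on the bench; z up. Its front, with the hasp, faces its -x; the lid's hinge is on its +x side. It stands roughly with its front towards the robot's right.
- lid (a joint): Angle of the green lid, rad: 0 shut (flat on the case), 1.57 upright, at most 2.1 (leaning back, away from the hasp). A stiff hinge: the lid stays where it is left and must be pushed the whole way (about 4 N at mid lid). A flat 180 x 260 x 8 mm plate; shut, its top is 108.5 mm above the bench.
- lid_hinge (a point): Middle of the lid's hinge line, which runs along the case's y (case x 90, y 0, z 100.5 mm), on the lid's underside.
- lid_edge (a point): Middle of the lid's free edge, on its outer (upper when shut) face, 180 mm from the hinge.
- staple (a point): Top of the steel staple (the catch): a loop of 6 mm round bar, 30 mm long across the hinge lines and 6 mm wide, standing 21 mm proud of the lid's outer face at its middle, centred 128 mm from the lid's hinge.
- hasp (a joint): Angle of the hasp, rad: 0 lying flat over the shut lid with the staple through its slot, 1.57 upright, more leaning out over the bench in front of the case (at most 2.7). A stiff hinge: it stays where it is left (about 1 N at its end moves it). A plain steel strap 115 mm long from its hinge, 40 wide, 4 thick, with a slot from 46 to 85 mm.
- hasp_hinge (a point): Middle of the hasp's hinge pin, on the top of the case's front (case x -98, y 0, z 112 mm); the pin runs along the case's y.
- hasp_tab (a point): Middle of the solid end of the strap beyond the slot, 100 mm from its hinge, on the face that is on top when the hasp lies flat (114 mm above the bench then) and that faces away from the case when it stands upright. Push it here.
- pack: Bystander: white wrapped pack of cartons, 150 (x) x 90 (y) x 60 mm high, loose beside the case's end far from the robot. Origin: centre of its underside.
- tape_roll: Bystander: brown ring of tape lying flat, 100 mm across, 48 mm high, loose on the bench to the robot's right. Origin: centre of its underside.
- wrench: Bystander: steel wrench 180 mm long lying flat along its x, on the bench to the robot's left. Origin: centre of its underside.

How it is judged:
On the way, in this order (a step that is already met when the one before it is completed fails the run):
1. The lid is shut while the hasp is still off the staple (value of joint lid below 0.05 rad and value of joint hasp above 0.5 rad), for 0.1 s.
2. The hasp lies flat over the staple of the shut lid (value of joint lid below 0.05 rad and value of joint hasp below 0.08 rad), for 0.2 s.
At the end, for the whole second after the job is handed in: The lid is shut (within 0.05 rad) and the hasp lies flat over the staple (within 0.08 rad), both at rest; the pack, tape roll and wrench are within 40 mm of where they started (all of step 2 and velocity of joint lid between -0.05 and 0.05 rad/s and velocity of joint hasp between -0.05 and 0.05 rad/s and distance of each of pack, tape_roll, wrench from where it was at the start of the episode below 0.04 m); the robot touches nothing.
It fails at once if The white pack of cartons is pushed more than 40 mm from its place (distance of pack from where it was at the start of the episode above 0.04 m).
It fails at once if The tape roll is pushed more than 40 mm from its place (distance of tape_roll from where it was at the start of the episode above 0.04 m).
It fails at once if The wrench is pushed more than 40 mm from its place (distance of wrench from where it was at the start of the episode above 0.04 m).
It also fails if it takes over 59 s, if anything falls off the work surface, if the arm or the gripper's body presses on something with over 40 N, if the wrist force passes 120 N, or if a joint passes its speed limit or range.

## Robot

A 6-joint arm with a two-finger parallel gripper is mounted at the origin on the work surface. World frame = base frame: x ahead of the robot, y to its left, z up, the work surface at z = 0. Lengths are in m, angles in rad, forces in N, time in s.
With the tool pointing down it reaches from about 0.275 to 0.975 m from the base axis. Payload 8.4 kg.
Tool frame: the origin (TCP) lies midway between the tips of the shut fingers; the grasp point (between the pads) lies 19 mm behind it; z points along the fingers, y is the line along which they close (so a half turn about z gives the same grasp; the last joint's range is limited). The gripper opens to 92 mm and grips with 3 to 60 N. Pads are 20 mm wide; open, the fingers measure 128 mm over their backs; the gripper's body (75 mm by 189 mm) begins 69 mm behind the grasp point.
Start: joints at [-1.201, 0.353, 1.633, -0, 1.155, -0.002], TCP at [0.227, -0.582, 0.215] pointing down, gripper open.
Joint ranges: [-2.63, 2.63], [-0.92, 2.1], [0.06, 2.66], [-1.3, 4.44], [0, 2.69], [-3.02, 3.02]. Speed limits (rad/s): [2.22, 2.22, 2.79, 3.14, 3.14, 3.14].

## Interface

Orientations are given as a unit quaternion [w, x, y, z].
In Python, from rig import env gives the robot as it stands.
- The arm moves only by the tool jog_arm, never from a script. Its arguments are lists of equal length, an entry for each row: "angular": the turn, a rotation vector about the tool's x, y, z in rad, a list of three; "dp": the shift along the tool's x, y, z in m, a list of three; "grip": the opening, from 0 (shut) to 1 (fully open). In form: {"angular": [[ax, ay, az], ...], "dp": [[tx, ty, tz], ...], "grip": [grip, ...]}. A call has 1 to 12 rows; each row shifts and turns the commanded pose from where the row before left it, along the tool's axes as they then stand; what a row does not reach is not made up. A row lasts 1/8 s, in which the tool goes at most 62.5 mm and 10.7 degrees, less where a joint would pass 70% of its speed; a pose out of reach is approached as far as the arm can. A call with a gripper value outside its range is refused whole. The fingers move at their own pace and stop on an object; "grip_force" is the grip in N (left out, the last holds). Time passes only in rows, so rows that do not move let the fingers close. It gives the time, the measured TCP pose, the force, the opening and the grip force at its end, in the units of the state.
- env.observe(): the state, without advancing time (a new reading comes with each control period).
- env.get_image(name): name is "scene" or "top" or "wrist"; returns a dict with "image" (400x640x3 uint8, red, green, blue), "K" (3x3 intrinsics, pixels), "D" ([k1, k2, p1, p2, k3] as OpenCV has them; the pictures are not rectified), "extrinsics" (4x4, takes a point from world to camera coordinates). Camera axes: x right, y up, looking along -z (the intrinsics and any distortion apply to the point x, -y, -z); pixel columns grow to the right and rows downward; lengths in m; the calibration is good to about 2 mm. A picture is of the moment at which its call begins. There is no depth.
- env.hand_in(): hands the job in; it is judged then, once.
The state is a dict: "time_s": time; "joint_pos": joint angles; "joint_vel": joint speeds; "tau": joint torques, N m; "ee_pos": TCP position; "orientation": TCP orientation; "ft_force": force on the tool from outside, world axes, zero at the start; "torque": the same for the moment, N m; "gripper_width": opening from 0.0 (shut) to 1.0 (fully open); "finger_force": force on a finger pad.
Only numpy, scipy, OpenCV 4.12 (cv2) and the standard library are available. Lean on these libraries where they do the work, as an engineer would, in place of code of your own. Each camera call takes 0.05 s, during which the arm holds its last target. There are 200 camera calls.

## Working session

There is one attempt and no reset: what is moved stays moved. The work goes in short steps, Python scripts to look and compute and a tool call to move; the robot and the scene stay as the last step left them, time stands still between calls to the robot, and variables do not carry over. Pictures are saved under pics/ and viewed, at most 10 in all, crops included, and the job is handed in when it is done.

Besides the shell and the picture viewer there is one more tool, called after ">>>" as name(argument=value, ...) on one line, values as JSON. jog_arm: Moves the arm, as the interface text tells. Its arguments: {"type":"object","properties":{"angular":{"type":"array","items":{"type":"array","items":{"type":"number"}}},"dp":{"type":"array","items":{"type":"array","items":{"type":"number"}}},"grip":{"type":"array","items":{"type":"number"}},"grip_force":{"type":"number"}},"required":["angular","dp","grip"]}

```bash
mkdir -p pics; ls; cat > h.py <<'E'
import numpy as np,cv2
from rig import env
def grab(n):
    d=env.get_image(n); np.savez(f'/tmp/{n}.npz',**{k:np.array(v) for k,v in d.items()}); return d
def load(n): return dict(np.load(f'/tmp/{n}.npz'))
def ray(d,u,v):
    p=cv2.undistortPoints(np.array([[[u,v]]],float),d['K'],d['D'])[0,0]
    R=d['extrinsics'][:3,:3];t=d['extrinsics'][:3,3]
    return -R.T@t, R.T@np.array([p[0],-p[1],-1.])
def onz(d,u,v,z):
    o,r=ray(d,u,v); return o+r*(z-o[2])/r[2]
def tri(a,b):
    o1,r1=a;o2,r2=b
    s=np.linalg.lstsq(np.c_[r1,-r2],o2-o1,rcond=None)[0]
    p,q=o1+s[0]*r1,o2+s[1]*r2
    return (p+q)/2,np.linalg.norm(p-q)
def proj(d,P):
    c=d['extrinsics'][:3,:3]@np.array(P)+d['extrinsics'][:3,3]
    return cv2.projectPoints(np.array([[c[0],-c[1],-c[2]]]),np.zeros(3),np.zeros(3),d['K'],d['D'])[0].ravel()
E
python3 - <<'E'
from h import *
for n in ('scene','top'):
    d=grab(n); cv2.imwrite(f'pics/{n}0.png',d['image'][:,:,::-1])
    R=d['extrinsics'][:3,:3]; print(n,-R.T@d['extrinsics'][:3,3])
print(env.observe())
E
```

```text
pics
scene [1.50661721 0.2184545  0.84866511]
top [0.41165138 0.00841055 1.6242455 ]
{'time_s': 0.1, 'joint_pos': array([-1.20142792e+00,  3.53603812e-01,  1.63406874e+00,  2.04122704e-05,
        1.15522978e+00, -2.39460262e-03]), 'joint_vel': array([-7.94172935e-05, -6.76113787e-05, -2.18632629e-03, -1.01355330e-03,
        1.02938930e-03, -3.85003172e-04]), 'tau': array([ 6.72402766e-04, -5.94904876e+01, -3.34932196e+01,  6.98680803e-02,
        1.84788782e-02, -3.39371752e-05]), 'ee_pos': array([ 0.22687761, -0.58186659,  0.21391938]), 'orientation': array([-6.45549130e-04,  9.82774271e-01,  1.84808828e-01, -1.10303117e-04]), 'ft_force': array([-0.1518336 , -0.21849276, -0.57886275]), 'torque': array([ 0.02466168, -0.06216507,  0.00227926]), 'finger_force': 0.0, 'gripper_width': 0.9991739446243839}
```

View pics/scene0.png

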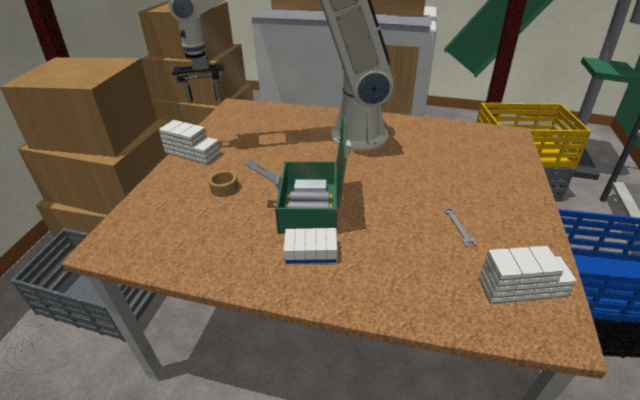

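View pics/top0.png

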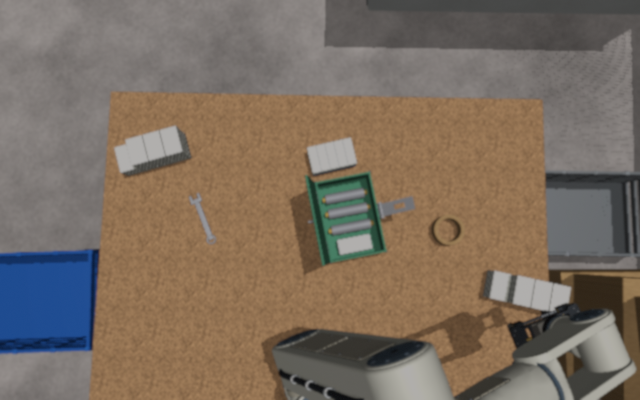

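The scene view shows the case with its lid about upright, near (340,170). In the top view the case covers about (308–385, 172–263), with the hasp leaning out at (380–413, 197–216), the pack at (332,156), the tape at (447,231) and the wrench at (203,218). I'll enlarge the case in both views.

```bash
python3 - <<'E'
from h import *
a=load('top')['image'][160:275,290:430,::-1]; b=load('scene')['image'][110:270,230:370,::-1]
a=cv2.resize(a,None,fx=5,fy=5,interpolation=cv2.INTER_CUBIC);b=cv2.resize(b,None,fx=3.6,fy=3.6,interpolation=cv2.INTER_CUBIC)
cv2.imwrite('pics/a1.png',a);cv2.imwrite('pics/b1.png',b)
E
```

```text
(no output)
```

View pics/a1.png

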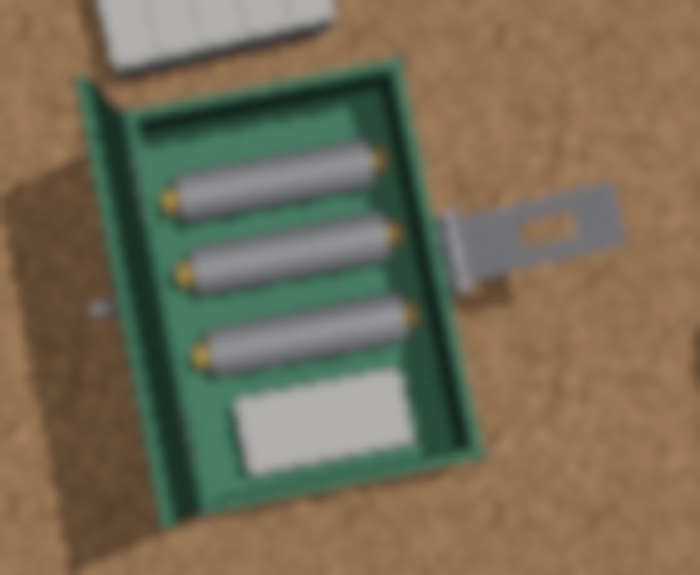

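View pics/b1.png

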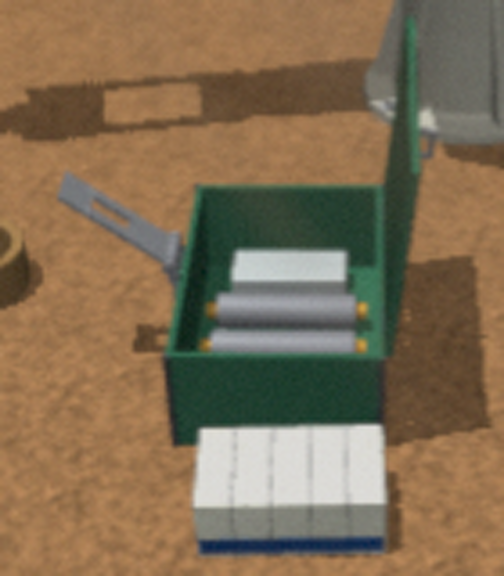

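In the top crop the front rim corners are at about (400,60) and (482,458), the lid's free-edge corners at (82,78) and (160,528), the staple at (98,308) and the hasp end at (617,215). In the scene crop the staple is at (430,145) and the hasp end at (66,188).

```bash
cat >> h.py <<'E'
T=load('top');S=load('scene')
A=lambda x,y:(290+(x+.5)/5-.5,160+(y+.5)/5-.5)
B=lambda x,y:(230+(x+.5)/3.6-.5,110+(y+.5)/3.6-.5)
E
python3 - <<'E'
from h import *
np.set_printoptions(precision=4,suppress=True)
ff=onz(T,*A(400,62),.1);fn=onz(T,*A(480,457),.1);hf=onz(T,*A(126,112),.1)
print('front far/near',ff,fn,np.linalg.norm(ff-fn),'hinge far',hf,np.linalg.norm(hf-ff))
# scene corners far(front/hinge ends)
for q in ((166,355),(388,355),(197,187)): print('scene rim',onz(S,*B(*q),.1))
yc=(fn-ff)/np.linalg.norm(fn-ff); 
# case +y = -X world
ey=yc[:2]; ex=np.array([-ey[1],ey[0]]); ex=np.array([ey[1],-ey[0]])
print('ey',ey,'ex',ex,'yaw',np.arctan2(ex[1],ex[0]))
c=(ff+fn)[:2]/2+.09*ex; print('centre',c)
W=lambda x,y,z:np.array([*(c+x*ex+y*ey),z])
H=W(.09,0,.1005)
print('hinge',H,'hasp hinge',W(-.098,0,.112))
p,e=tri(ray(T,*A(98,308)),ray(S,*B(430,145)));print('staple',p,e)
d=p-H;r=np.array([-d[:2]@ex,d[2]]);print('rel (toward front, up)',r,np.hypot(*r),'lid ang',np.arctan2(r[1],r[0])-np.arctan2(.0295,.128))
p,e=tri(ray(T,*A(617,215)),ray(S,*B(66,188)));print('haspend',p,e)
d=p-W(-.098,0,.112);print(d[:2]@ex,d[:2]@ey,d[2],np.linalg.norm(d),'hasp ang',np.arctan2(d[2],d[:2]@ex))
for a in np.arange(1.3,2.0,.1):
  E=lambda y:np.array([*(H[:2]+ex*(-.18*np.cos(a)+.008*np.sin(a))+ey*y),H[2]+.18*np.sin(a)+.008*np.cos(a)])
  f=lambda u:(u-np.array([290,160])+.5)*5-.5
  print(round(a,2),f(proj(T,E(-.13))),f(proj(T,E(.13))), (proj(S,E(-.13))-[230,110])*3.6)
pk=onz(T,332,156,.06);print('pack',pk)
print('tape',onz(T,447,231,.048))
E
```

```text
front far/near [ 0.6633 -0.1414  0.1   ] [ 0.4132 -0.1934  0.1   ] 0.255504304546336 hinge far [0.6277 0.0333 0.1   ] 0.17820858307116186
scene rim [ 0.6655 -0.1413  0.1   ]
scene rim [0.6248 0.0369 0.1   ]
scene rim [ 0.4181 -0.1955  0.1   ]
ey [-0.979  -0.2038] ex [-0.2038  0.979 ] yaw 1.7760518038256567
centre [ 0.5199 -0.0793]
hinge [0.5015 0.0088 0.1005] hasp hinge [ 0.5399 -0.1752  0.112 ]
staple [0.495  0.0446 0.2244] 0.0012797530387270231
rel (toward front, up) [-0.0363  0.1239] 0.12908040647091878 lid ang 1.6294747927127182
haspend [ 0.5591 -0.2639  0.1792] 0.001989329961358207
-0.0907493940084112 -0.0007296723869412922 0.06718831982971556 0.11291702819427313 hasp ang 2.5042819273384356
1.3 [188.4392  53.1789] [276.1303 508.4997] [331.2769 174.0069]
1.4 [157.662   58.0099] [244.9202 514.6365] [355.0857 170.5797]
1.5 [126.3714  63.449 ] [213.0681 520.7942] [379.3006 169.1894]
1.6 [95.0008 69.4227] [181.0175 526.8868] [403.6034 169.8627]
1.7 [63.9862 75.8481] [149.2166 532.8292] [427.6731 172.5926]
1.8 [33.7561 82.6343] [118.1077 538.5389] [451.193 177.338]
1.9 [ 4.7204 89.6851] [ 88.1158 543.9387] [473.858  184.0255]
pack [ 0.721 -0.021  0.06 ]
tape [ 0.4818 -0.4002  0.048 ]
```

Measured: case yaw 1.776, lid about 1.63 rad, hasp about 2.50 rad. The sizes check out: case length 255 mm, staple radius 129 mm, strap 113 mm. First I'll lift, shut the fingers and turn the tool so that its x lies along the case's x.

>>> jog_arm(angular=[[0,0,-0.1755],[0,0,-0.1755],[0,0,-0.1755],[0,0,-0.1755],[0,0,-0.1755],[0,0,-0.1755],[0,0,-0.1755],[0,0,-0.1755],[0,0,0]], dp=[[0,0,-0.023],[0,0,-0.023],[0,0,-0.023],[0,0,-0.023],[0,0,-0.023],[0,0,-0.023],[0,0,-0.023],[0,0,-0.023],[0,0,0]], grip=[0,0,0,0,0,0,0,0,0])

```text
time_s: 1.23
ee_pos: [0.2273, -0.5829, 0.3999]
orientation: [0.001, 0.632, 0.775, -0.001]
ft_force: [-0.6, -0.3, 0.1]
gripper_width: 0.045
finger_force: 0.0
```

```bash
cat >> h.py <<'E'
from scipy.spatial.transform import Rotation as Ro
yaw=1.776; ex=np.array([np.cos(yaw),np.sin(yaw)]); ey=np.array([-ex[1],ex[0]]); c0=np.array([.520,-.0793])
def W(x,y,z): return np.array([*(c0+x*ex+y*ey),z])
def where():
    s=env.observe(); q=s['orientation']; R=Ro.from_quat([q[1],q[2],q[3],q[0]]).as_matrix(); p=s['ee_pos']
    return p,R,s
def case():
    p,R,s=where(); d=p[:2]-c0
    print('t',s['time_s'],'case',np.round([d@ex,d@ey,p[2]],4),'F case',np.round([s['ft_force'][:2]@ex,s['ft_force'][:2]@ey,s['ft_force'][2]],1),'grip',round(s['gripper_width'],3)); return p,R
def to(x,y,z):
    p,R=case(); print('tool dp to',(x,y,z),np.round(R.T@(W(x,y,z)-p),4)); print(np.round(R.T@np.c_[np.r_[ex,0],np.r_[ey,0],[0,0,1]],3))
E
python3 -c "
from h import *
to(.165,.05,.40)"
```

```text
t 1.225 case [-0.4334  0.3892  0.3999] F case [-0.1  0.6  0.1] grip 0.045
tool dp to (0.165, 0.05, 0.4) [ 0.5988  0.3384 -0.0015]
[[ 1.    -0.001 -0.003]
 [-0.001 -1.     0.   ]
 [-0.003 -0.    -1.   ]]
```

>>> jog_arm(angular=[[0,0,0],[0,0,0],[0,0,0],[0,0,0],[0,0,0],[0,0,0],[0,0,0],[0,0,0],[0,0,0],[0,0,0],[0,0,0],[0,0,0]], dp=[[0.05,0.0282,0],[0.05,0.0282,0],[0.05,0.0282,0],[0.05,0.0282,0],[0.05,0.0282,0],[0.05,0.0282,0],[0.05,0.0282,0],[0.05,0.0282,0],[0.05,0.0282,0],[0.05,0.0282,0],[0.05,0.0282,0],[0.05,0.0282,0]], grip=[0,0,0,0,0,0,0,0,0,0,0,0])

```text
time_s: 2.72
ee_pos: [0.436, 0.0759, 0.3973]
orientation: [-0.0, 0.633, 0.774, -0.0]
ft_force: [0.8, -0.3, 0.6]
gripper_width: 0.007
finger_force: 0.0
```

>>> jog_arm(angular=[[0,0,0],[0,0,0],[0,0,0],[0,0,0],[0,0,0]], dp=[[0,0,0],[0,0,0.05],[0,0,0.05],[0,0,0.05],[0,0,0]], grip=[0,0,0,0,0])

```text
time_s: 3.35
ee_pos: [0.433, 0.0727, 0.2452]
orientation: [-0.003, 0.632, 0.775, -0.003]
ft_force: [0.2, -1.0, 0.3]
gripper_width: 0.003
finger_force: 0.0
```

```bash
python3 -c "
from h import *
to(.12,.05,.25)
a=grab('scene')['image'][60:270,230:430,::-1];b=grab('top')['image'][150:300,270:430,::-1]
a=cv2.resize(a,(400,420));b=cv2.resize(b,(400,375));b=cv2.copyMakeBorder(b,0,45,0,0,0)
cv2.imwrite('pics/c1.png',np.hstack([a,b]))"
```

```text
t 3.35 case [0.1666 0.0542 0.2452] F case [-1.   0.1  0.3] grip 0.003
tool dp to (0.12, 0.05, 0.25) [-0.0465  0.0043 -0.0048]
[[ 1.    -0.004  0.   ]
 [-0.004 -1.    -0.008]
 [ 0.     0.008 -1.   ]]
```

View pics/c1.png

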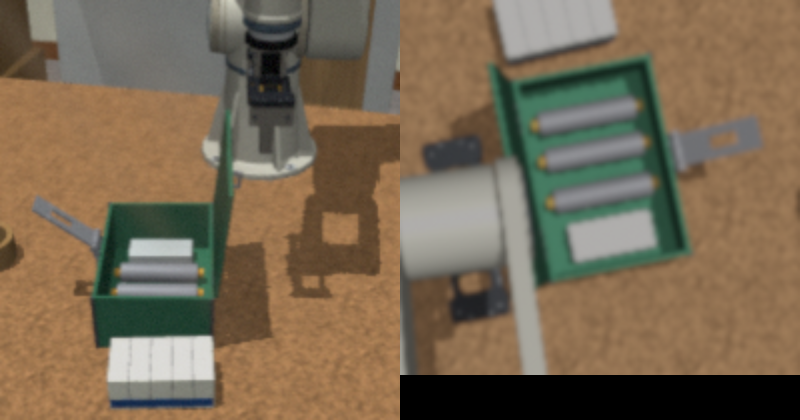

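The fingers are behind the lid (in the left view they stand at about (265,130), just right of the lid edge at (228,130)), and both joints are unchanged. Now I'll push the lid over along an arc of about 150 mm radius, 50 mm off centre so that the fingers pass clear of the staple.

>>> jog_arm(angular=[[0,0,0],[0,0,0],[0,0,0],[0,0,0],[0,0,0],[0,0,0],[0,0,0],[0,0,0],[0,0,0],[0,0,0],[0,0,0],[0,0,0]], dp=[[-0.024,0,-0.0025],[-0.024,0,-0.0025],[-0.018,0,0],[-0.018,0,0],[-0.0147,0,0.0033],[-0.0147,0,0.0033],[-0.0137,0,0.0061],[-0.0137,0,0.0061],[-0.0123,0,0.0087],[-0.0123,0,0.0087],[-0.0103,0,0.011],[-0.0103,0,0.011]], grip=[0,0,0,0,0,0,0,0,0,0,0,0])

```text
time_s: 4.95
ee_pos: [0.474, -0.1088, 0.1944]
orientation: [-0.0, 0.631, 0.776, -0.0]
ft_force: [1.2, 0.9, 0.5]
gripper_width: 0.006
finger_force: 0.7
```

```bash
python3 -c "
from h import *
to(-.035,.054,.1663)"
```

```text
t 4.95 case [-0.0195  0.051   0.1944] F case [ 0.7 -1.3  0.5] grip 0.006
tool dp to (-0.035, 0.054, 0.1663) [-0.0155 -0.003   0.0281]
[[ 1. -0.  0.]
 [-0. -1. -0.]
 [ 0.  0. -1.]]
```

>>> jog_arm(angular=[[0,0,0],[0,0,0],[0,0,0],[0,0,0],[0,0,0],[0,0,0],[0,0,0],[0,0,0],[0,0,0]], dp=[[-0.0079,0,0.0128],[-0.0079,0,0.0128],[-0.0052,0,0.0141],[-0.0052,0,0.0141],[-0.0022,0,0.011],[-0.0022,0,0.011],[0,0,0.004],[0,0,0.004],[0,0,0]], grip=[0,0,0,0,0,0,0,0,0])

```text
time_s: 6.08
ee_pos: [0.4803, -0.1379, 0.1115]
orientation: [-0.0, 0.631, 0.776, 0.0]
ft_force: [-0.9, 0.1, 0.1]
gripper_width: 0.005
finger_force: 0.0
```

```bash
python3 -c "
from h import *
to(-.05,.05,.106)
a=grab('scene')['image'][60:270,230:430,::-1];b=grab('top')['image'][150:300,270:430,::-1]
a=cv2.resize(a,(400,420));b=cv2.resize(b,(400,375));b=cv2.copyMakeBorder(b,0,45,0,0,0)
cv2.imwrite('pics/d1.png',np.hstack([a,b]))"
```

```text
t 6.075 case [-0.0493  0.0508  0.1115] F case [0.2 0.9 0.1] grip 0.005
tool dp to (-0.05, 0.05, 0.106) [-0.0007  0.0008  0.0055]
[[ 1. -0.  0.]
 [-0. -1. -0.]
 [ 0.  0. -1.]]
```

View pics/d1.png

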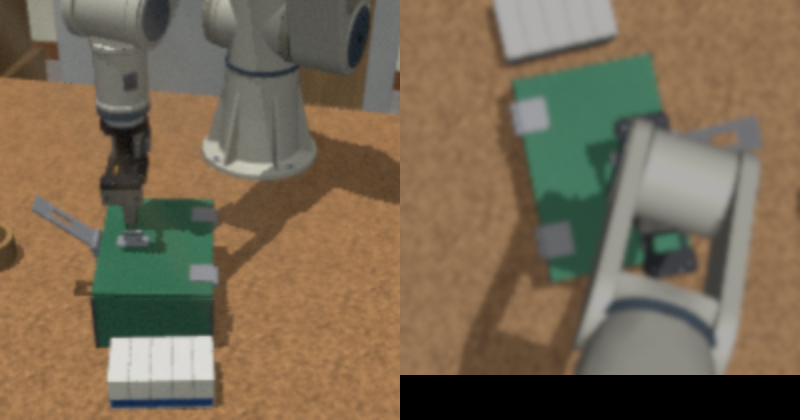

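The lid is down, with the staple at (133,240) in the left view, and the hasp is still leaning out. A few small presses will confirm that it is seated.

>>> jog_arm(angular=[[0,0,0],[0,0,0],[0,0,0]], dp=[[0,0,0.003],[0,0,0.0025],[0,0,0]], grip=[0,0,0])

```text
time_s: 6.55
ee_pos: [0.4808, -0.1382, 0.1086]
orientation: [0.001, 0.631, 0.776, 0.0]
ft_force: [-10.0, 3.2, 32.9]
gripper_width: 0.007
finger_force: 16.6
```

The lid is seated: TCP z is 0.1086, exactly the lid top, with 33 N on it. Next I'll back off and go round to the front of the hasp.

>>> jog_arm(angular=[[0,0,0],[0,0,0],[0,0,0],[0,0,0],[0,0,0],[0,0,0],[0,0,0],[0,0,0],[0,0,0],[0,0,0],[0,0,0],[0,0,0]], dp=[[0,0,-0.048],[0,0,-0.048],[0,0,-0.048],[0,0,-0.048],[-0.0465,0.0125,0],[-0.0465,0.0125,0],[-0.0465,0.0125,0],[-0.0465,0.0125,0],[0,0,0.0495],[0,0,0.0495],[0,0,0.0495],[0,0,0]], grip=[0,0,0,0,0,0,0,0,0,0,0,0])

```text
time_s: 8.05
ee_pos: [0.5645, -0.3085, 0.1458]
orientation: [-0.004, 0.631, 0.776, -0.001]
ft_force: [0.4, 0.5, -0.4]
gripper_width: 0.009
finger_force: 0.0
```

```bash
python3 -c "
from h import *
to(-.2,0,.151)
a=grab('scene')['image'][60:270,200:400,::-1];b=grab('top')['image'][150:300,290:450,::-1]
a=cv2.resize(a,(400,420));b=cv2.resize(b,(400,375));b=cv2.copyMakeBorder(b,0,45,0,0,0)
cv2.imwrite('pics/e1.png',np.hstack([a,b]))"
```

```text
t 8.05 case [-0.2335  0.0031  0.1458] F case [ 0.4 -0.5 -0.4] grip 0.009
tool dp to (-0.2, 0, 0.151) [ 0.0335  0.0031 -0.0051]
[[ 1.    -0.     0.005]
 [-0.    -1.    -0.006]
 [ 0.005  0.006 -1.   ]]
```

View pics/e1.png

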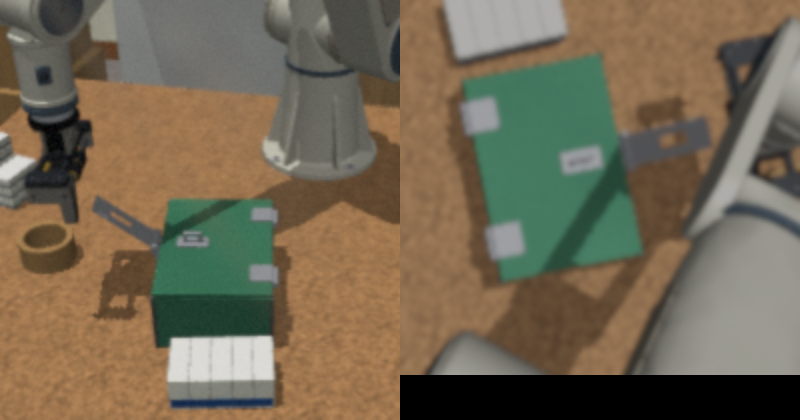

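The lid is flat, the staple is at (193,238) in the left view, and the fingers stand at (70,205) in front of the hasp end at (97,203). Now I'll push the strap up and over the upright.

>>> jog_arm(angular=[[0,0,0],[0,0,0],[0,0,0],[0,0,0],[0,0,0],[0,0,0],[0,0,0],[0,0,0],[0,0,0],[0,0,0],[0,0,0]], dp=[[0.0168,0.0015,-0.0025],[0.0168,0.0015,-0.0025],[0.0122,0,-0.012],[0.0122,0,-0.012],[0.0152,0,-0.008],[0.0152,0,-0.008],[0.0176,0,-0.003],[0.0176,0,-0.003],[0.0127,0,-0.0035],[0.0127,0,-0.0035],[0,0,0]], grip=[0,0,0,0,0,0,0,0,0,0,0])

```text
time_s: 9.52
ee_pos: [0.5397, -0.1626, 0.2078]
orientation: [-0.0, 0.631, 0.776, 0.0]
ft_force: [0.0, 0.1, -0.9]
gripper_width: 0.007
finger_force: 0.0
```

```bash
python3 -c "
from h import *
to(-.0557,0,.1971)
a=grab('scene')['image'][60:270,200:400,::-1];b=grab('top')['image'][150:300,290:450,::-1]
a=cv2.resize(a,(400,420));b=cv2.resize(b,(400,375));b=cv2.copyMakeBorder(b,0,45,0,0,0)
cv2.imwrite('pics/f1.png',np.hstack([a,b]))"
```

```text
t 9.525 case [-0.0856 -0.0023  0.2078] F case [ 0.1 -0.  -0.9] grip 0.007
tool dp to (-0.0557, 0, 0.1971) [ 0.0299 -0.0023  0.0108]
[[ 1.     0.001  0.   ]
 [ 0.001 -1.     0.   ]
 [ 0.    -0.    -1.   ]]
```

View pics/f1.png

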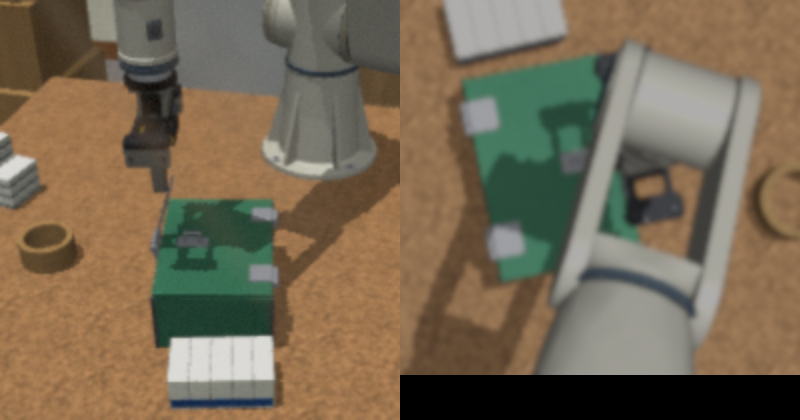

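The strap is now just past upright, seen edge-on at (163,210) in the left view, with the fingertips at its outer face. I'll continue over and down.

>>> jog_arm(angular=[[0,0,0],[0,0,0],[0,0,0],[0,0,0],[0,0,0],[0,0,0],[0,0,0],[0,0,0],[0,0,0],[0,0,0],[0,0,0]], dp=[[0.015,-0.001,0.0054],[0.015,-0.001,0.0054],[0.0133,0,0.008],[0.0133,0,0.008],[0.0099,0,0.0127],[0.0099,0,0.0127],[0.0045,0,0.0128],[0.0045,0,0.0128],[0.001,0,0.006],[0.001,0,0.006],[0,0,0]], grip=[0,0,0,0,0,0,0,0,0,0,0])

```text
time_s: 11.0
ee_pos: [0.5199, -0.0784, 0.1174]
orientation: [-0.0, 0.631, 0.776, -0.0]
ft_force: [0.2, -0.1, 0.7]
gripper_width: 0.006
finger_force: 0.0
```

```bash
python3 -c "
from h import *
to(.003,0,.114)"
```

```text
t 11.0 case [ 0.0009 -0.      0.1174] F case [-0.2 -0.2  0.7] grip 0.006
tool dp to (0.003, 0, 0.114) [ 0.0021 -0.      0.0034]
[[ 1. -0.  0.]
 [-0. -1. -0.]
 [ 0.  0. -1.]]
```

>>> jog_arm(angular=[[0,0,0],[0,0,0],[0,0,0],[0,0,0]], dp=[[0.002,0,0.003],[0,0,0.0025],[0,0,0],[0,0,0]], grip=[0,0,0,0])

```text
time_s: 11.5
ee_pos: [0.5201, -0.0763, 0.1139]
orientation: [0.0, 0.631, 0.776, 0.0]
ft_force: [-4.9, 1.3, 16.9]
gripper_width: 0.005
finger_force: 8.6
```

The strap is in contact at z 0.1139 with 17 N, which matches the flat height of 114 mm. I'll lift away and check.

>>> jog_arm(angular=[[0,0,0],[0,0,0],[0,0,0],[0,0,0],[0,0,0],[0,0,0],[0,0,0],[0,0,0],[0,0,0],[0,0,0],[0,0,0],[0,0,0]], dp=[[0,0,-0.02],[0,0,-0.045],[0,0,-0.045],[0,0,-0.045],[0,0,-0.045],[-0.05,0.02,0],[-0.05,0.02,0],[-0.05,0.02,0],[-0.05,0.02,0],[-0.05,0.02,0],[-0.05,0.02,0],[0,0,0]], grip=[0,0,0,0,0,0,0,0,0,0,0,0])

```text
time_s: 13.0
ee_pos: [0.6988, -0.3486, 0.31]
orientation: [-0.001, 0.632, 0.775, -0.0]
ft_force: [-0.7, 0.5, 0.1]
gripper_width: 0.005
finger_force: 0.0
```

```bash
python3 -c "
from h import *
case()
a=grab('scene')['image'][110:250,220:360,::-1];b=grab('top')['image'][150:290,290:430,::-1]
cv2.imwrite('pics/g1.png',np.hstack([cv2.resize(a,(400,400)),cv2.resize(b,(400,400))]))"
```

```text
t 13.0 case [-0.3001 -0.1202  0.31  ] F case [0.6 0.5 0.1] grip 0.005
```

View pics/g1.png

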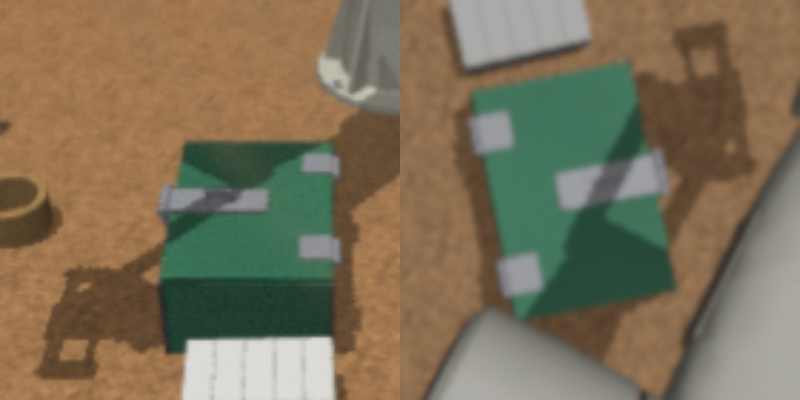

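The lid is shut and the hasp lies flat over the staple, with the strap running from (165,200) to (268,203) in the left view. The tape and pack have not moved, and the robot is clear. Handing in.

```bash
python3 -c "
from h import *
print(env.hand_in())"
```

```text
the job is handed in; nothing more can be done
None
```

I closed the case lid fully, swung the hasp flat over the staple, and handed the job in after about 13 s; the pack, tape roll and wrench were not touched, and no verdict came back from the judging.

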